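# Clear a stuck workpiece under the conveyor's counterweighted guard

## Task

A red workpiece has stuck on the belt under the clear guard. Press the red stop button, then push the guard up from under its yellow rail with the fingers, neither gripping nor flinging it, until it tips past its balance point and stays raised by itself, and then slide the red workpiece along the belt, without lifting or tipping it, until it rests against the end stop. Leave the green button, the black workpiece and everything else on the bench alone.

Things in the scene. Friction and masses are not known exactly. Their poses are not given: they have to be found in the camera images.
- conveyor: Bench conveyor, green belt, fixed, 436 mm long, 128 mm wide, its end stop towards the robot. Origin: on the bench under the middle of the belt lane; own x across the belt to the hinge side (the robot's left), own y along the belt towards the end stop, z up. Belt top 75 mm above the bench; aluminium lane guides 8 mm above it, 50 mm apart, centred on x = 0. The guard covers own y = -100 to 100 mm.
- guard (a joint): Hinge of the clear guard (4 mm sheet on side arms, yellow rail on its free edge, steel counterweight bar behind the hinge), rad: 0 shut and level, growing as the rail swings up and over to the hinge side, 1.75 fully raised on bumpers. Let go below about 0.92 (balance point) it falls shut; beyond, it goes on to 1.75 by itself, damped, in 1 to 3 s. About 3.5 N up at the rail when shut, then less.
- guard_hinge (a point): Middle of the guard's hinge axis, which runs along the conveyor's y, 140 mm above the bench and at conveyor x = +100 mm (to the robot's left of the belt).
- rail_under (a point): Middle of the underside of the guard's yellow rail (200 mm long along conveyor y, 22 deep, 28 high), right of the belt from the robot; moves with the guard. Shut: 124 mm above the bench, 201 mm from the hinge, 16 mm below its axis. The rail's free edge is 11 mm further out. Below it is open to the bench as far as the conveyor's profile, 37 mm inwards, with two 130 mm high rest posts on it.
- guard_rail: The yellow rail along the guard's free edge, fixed to the guard's arms; its origin lies on the hinge axis and it turns with the guard (see guard and rail_under).
- guard_sheet: The clear sheet of the guard with the yellow trim strip over the rail, its origin on the hinge axis as well.
- end_stop (a point): Middle of the orange face of the end stop, which looks back along the belt (conveyor's -y); 46 mm wide, 80 to 104 mm above the bench. The workpiece rests against it when its centre is 22 mm from this face.
- red_part_center (a point): Centre of the red workpiece: upright disc 44 mm in diameter, 30 mm high, about 70 g, standing on the belt between the lane guides under the guard; its top is 105 mm above the bench.
- black_part_center (a point): Centre of the black workpiece, of the same size, waiting on the belt just outside the guard at the end away from the stop; to be left alone.
- stop_button (a joint): Travel of the red stop button, m: 0 released, 0.006 fully pressed; sprung, 1.5 N to start moving, 5 N fully down.
- stop_button_top (a point): Middle of the top of the red stop button (30 mm in diameter, 78 mm above the bench), on a grey two-button box 70 x 110 mm, 60 mm high, fixed to the bench; it is pressed straight down.
- start_button (a joint): Travel of the green start button, m, the same kind of button on the same box; not to be pressed.
- start_button_top (a point): Middle of the top of the green start button, 50 mm from the red one.
- grey_part_center (a point): Centre of a grey metal workpiece 44 mm in diameter, 30 mm high, in a blue tray 110 x 150 x 35 mm; to be left alone.
- screwdriver_grip (a point): Handle of an orange screwdriver lying on the bench; to be left alone.
- mouse: Black computer mouse, 100 x 60 mm, 26 mm high, origin under its middle; to be left alone.
- multimeter: Yellow multimeter lying flat, 150 x 75 mm, 40 mm high, origin under its middle; to be left alone.
- adapter: White adapter box, 62 x 40 mm, 26 mm high, origin under its middle; to be left alone.
- red_part: The red workpiece itself (see red_part_center); origin in the middle of its underside.
Mind the look-alikes: they are no part of the job. Of the things that look like the part that bears stop_button, the middle-sized one is meant.

How it is judged:
By the outcome, as a careful person would: the job done as asked, in the order asked, and still so for the second after the job is handed in, with the robot touching nothing.
It also fails if it takes over 67 s, if anything falls off the work surface, if the arm or the gripper's body presses on something with over 40 N, if the wrist force passes 120 N, or if a joint passes its speed limit or range.

## Robot

A 7-joint arm with a two-finger parallel gripper is mounted at the origin on the work surface. World frame = base frame: x ahead of the robot, y to its left, z up, the work surface at z = 0. Lengths are in m, angles in rad, forces in N, time in s.
With the tool pointing down it reaches from about 0.425 to 0.95 m from the base axis. Payload 16.7 kg.
Tool frame: the origin (TCP) lies at the very end of the fingers, on their centre line; the grasp point (between the pads) lies 19 mm behind it; z points along the fingers, y is the line along which they close (so a half turn about z gives the same grasp; the last joint's range is limited). The gripper opens to 94 mm and grips with 3 to 60 N. Pads are 16 mm wide; open, the fingers measure 119 mm over their backs; the gripper's body (75 mm by 177 mm) begins 78 mm behind the grasp point.
Start: joints at [-1.476, 0.426, 0.074, 1.606, -0.034, 1.111, -0.067], TCP at [0.163, 0.655, 0.205] pointing down, gripper open.
Joint ranges: [-2.85, 2.85], [-0.5, 2.14], [-1.23, 1.37], [0.21, 2.46], [-1.02, 4.16], [0.16, 2.05], [-2.73, 2.73]. Speed limits (rad/s): [1.89, 1.89, 2.39, 2.39, 3.01, 3.01, 3.01].

## Interface

Orientations are given as [roll, pitch, yaw] about the fixed x, y, z axes, in that order (R = Rz(yaw) Ry(pitch) Rx(roll)).
In Python, from plant import bot gives the robot as it stands.
- The arm moves only by the tool drive_tool, never from a script. Its arguments are lists of equal length, an entry for each row: "translation": the shift along the tool's x, y, z in m, a list of three; "angular": the turn, a rotation vector about the tool's x, y, z in rad, a list of three; "fingers": the closure, from -1 (fully open) to 1 (shut), so that 0 is half open. A call has 1 to 5 rows; each row shifts and turns the commanded pose from where the row before left it, along the tool's axes as they then stand; what a row does not reach is not made up. A row lasts 1/8 s, in which the tool goes at most 62.5 mm and 10.7 degrees, less where a joint would pass 70% of its speed; a pose out of reach is approached as far as the arm can. A call with a gripper value outside its range is refused whole. The fingers move at their own pace and stop on an object; "force" is the grip in N (left out, the last holds). Time passes only in rows, so rows that do not move let the fingers close. It gives the time, the measured TCP pose, the force, the opening and the grip force at its end, in the units of the state.
- bot.observe(): the state, without advancing time (a new reading comes with each control period).
- bot.capture(name): name is "scene" or "side" or "wrist"; returns a dict with "frame" (420x560x3 uint8, red, green, blue), "depth" (420x560 float32, m along the optical axis (not along the pixel's ray), 0 where there is no reading), "vertical_fov" (degrees; the focal length in pixels is half the picture's height over the tangent of half this angle, whatever the lens; pixels are square), "cx", "cy" (the principal point, pixels), "pose" (4x4, takes a point from camera to world coordinates); the wrist camera has in their place "mount" (4x4, takes a point from camera to tool coordinates, whose origin is the TCP and whose axes are the flange's). Camera axes: x right, y up, looking along -z (the intrinsics and any distortion apply to the point x, -y, -z); pixel columns grow to the right and rows downward; lengths in m; the calibration is good to about 2 mm. A picture is of the moment at which its call begins: read the wrist's pose just before it.
- bot.close_job(): hands the job in; it is judged then, once.
The state is a dict: "time_s": time; "joints": joint angles; "qd": joint speeds; "effort": joint torques, N m; "eef_pos": TCP position; "tool_rot": TCP orientation; "contact_force": force on the tool from outside, world axes, zero at the start; "moment": the same for the moment, N m; "gripper_width": opening from 0.0 (shut) to 1.0 (fully open); "finger_force": force on a finger pad.
Only numpy, scipy, OpenCV 4.12 (cv2) and the standard library are available. Lean on these libraries where they do the work, as an engineer would, in place of code of your own. Each camera call takes 0.05 s, during which the arm holds its last target. There are 200 camera calls.

## Working session

There is one attempt and no reset: what is moved stays moved. The work goes in short steps, Python scripts to look and compute and a tool call to move; the robot and the scene stay as the last step left them, time stands still between calls to the robot, and variables do not carry over. Pictures are saved under pics/ and viewed, at most 10 in all, crops included, and the job is handed in when it is done.

Besides the shell and the picture viewer there is one more tool, called after ">>>" as name(argument=value, ...), one argument or row to a line, values as JSON. drive_tool: Moves the arm, as the interface text tells. Its arguments: {"type":"object","properties":{"translation":{"type":"array","items":{"type":"array","items":{"type":"number"}}},"angular":{"type":"array","items":{"type":"array","items":{"type":"number"}}},"fingers":{"type":"array","items":{"type":"number"}},"force":{"type":"number"}},"required":["translation","angular","fingers"]}

```bash
mkdir -p pics; ls; cat > h.py <<'E'
import numpy as np, cv2, pickle
from plant import bot
from scipy.spatial.transform import Rotation as R
def snap(name,f):
    s=bot.observe(); c=bot.capture(name); c['s']=s
    if 'mount' in c:
        T=np.eye(4);T[:3,:3]=R.from_euler('xyz',s['tool_rot']).as_matrix();T[:3,3]=s['eef_pos'];c['pose']=T@c['mount']
    pickle.dump(c,open(f'pics/{f}.pkl','wb')); cv2.imwrite(f'pics/{f}.png',c['frame'][:,:,::-1]); return c
def ray(c,u,v):
    f=210/np.tan(np.radians(c['vertical_fov'])/2)
    K=np.array([[f,0,c['cx']],[0,f,c['cy']],[0,0,1]])
    d=c.get('distortion'); 
    x,y=(u-c['cx'])/f,(v-c['cy'])/f
    if d is not None: x,y=cv2.undistortPoints(np.array([[[u,v]]],float),K,np.array(d,float))[0,0]
    return c['pose'][:3,3], c['pose'][:3,:3]@np.array([x,-y,-1])
def atz(c,u,v,z):
    o,d=ray(c,u,v); return (o+d*(z-o[2])/d[2]).round(4)
def dep(c,u,v):
    o,d=ray(c,u,v); return (o+d*c['depth'][int(v),int(u)]).round(4)
def load(f): return pickle.load(open(f'pics/{f}.pkl','rb'))
E
python3 - <<'E'
from h import *
for n in('scene','side'):
    c=snap(n,n+'0'); print({k:v for k,v in c.items() if k not in('frame','depth','s')})
print(c['s'])
a=load('scene0')['frame'];b=load('side0')['frame']
E
```

```text
pics
{'vertical_fov': 54.81657957864861, 'cx': 285.44651546867686, 'cy': 206.78550514839822, 'pose': array([[-0.35232186, -0.55089507,  0.75656059,  1.37161826],
       [ 0.93580421, -0.21758629,  0.27735659,  0.25074955],
       [ 0.01182283,  0.80571138,  0.59219034,  0.76671028],
       [ 0.        ,  0.        ,  0.        ,  1.        ]])}
{'vertical_fov': 53.343629644675296, 'cx': 282.4309922591432, 'cy': 218.03939543860912, 'pose': array([[-0.68723225,  0.43053738, -0.58510632, -0.34265499],
       [-0.72633873, -0.42054584,  0.54366648,  0.75296587],
       [-0.01199529,  0.79861052,  0.60172864,  1.01391893],
       [ 0.        ,  0.        ,  0.        ,  1.        ]])}
{'time_s': 0.05, 'joints': array([-1.47655525,  0.42673066,  0.07386176,  1.60659415, -0.03409078,
        1.11080793, -0.06710662]), 'qd': array([-2.38580200e-04, -1.39294866e-03,  6.74072811e-05, -1.73710453e-03,
        2.91739272e-04, -6.04832971e-04,  9.12094496e-04]), 'effort': array([ 6.26361943e-03, -9.38376260e+01,  3.68003123e+00, -4.55564690e+01,
       -4.87745670e-02,  1.66636216e-02,  1.84845879e-05]), 'eef_pos': array([0.16283552, 0.65461547, 0.20478252]), 'tool_rot': array([-3.14031668e+00,  1.07186402e-04,  2.89780796e+00]), 'contact_force': array([0.42691388, 0.12853615, 0.33896839]), 'moment': array([0.04199297, 0.00470914, 0.02759656]), 'finger_force': 0.0, 'gripper_width': 0.9982757684956888}
```

View pics/scene0.png

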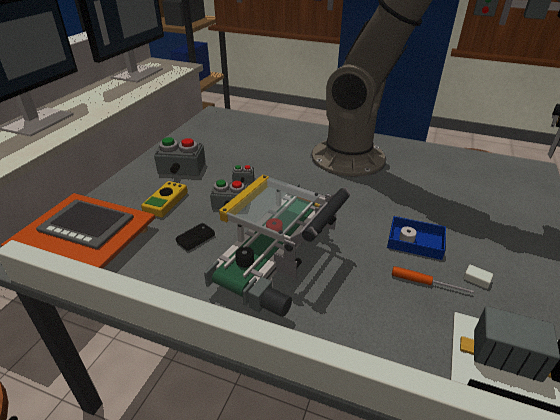

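View pics/side0.png

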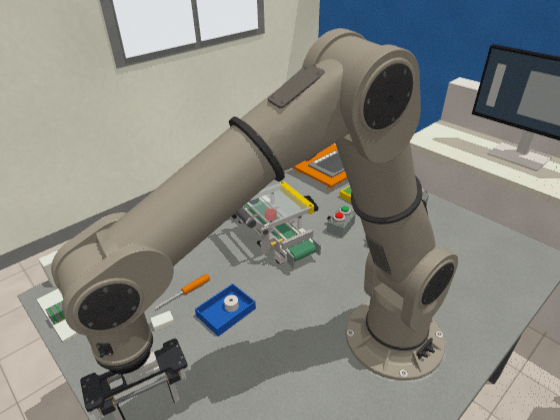

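The scene view shows the conveyor at about (275,235), the black part at (245,256) and the red part at (273,226). The yellow rail runs from (225,215) to (268,180). Three button boxes sit at (180,155), (230,190) and (243,172); the middle-sized one is at (230,190). I'll enlarge the area to read pixel positions.

```bash
python3 - <<'E'
from h import *
a=load('scene0')['frame'][150:320,195:365,::-1]; b=load('side0')['frame'][165:270,220:370,::-1]
a=cv2.resize(a,(595,595),interpolation=cv2.INTER_CUBIC)
cv2.imwrite('pics/a.png',a)
cv2.imwrite('pics/b.png',cv2.resize(b,None,fx=5,fy=5,interpolation=cv2.INTER_CUBIC))
E
```

```text
(no output)
```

View pics/a.png

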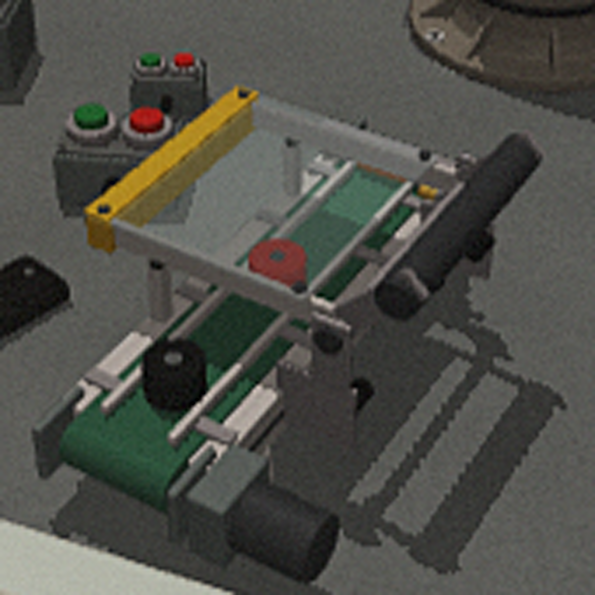

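View pics/b.png

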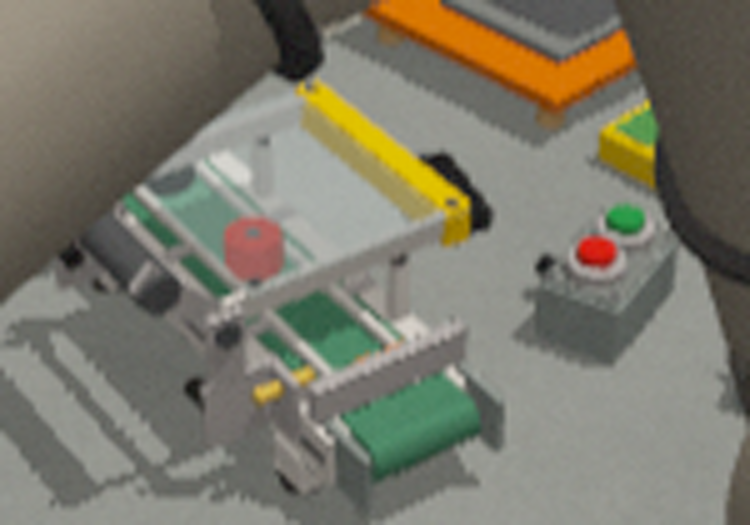

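```bash
python3 - <<'E'
from h import *
A=load('scene0');B=load('side0')
a=lambda x,y:(195+x/3.5-.5,150+y/3.5-.5)
b=lambda x,y:(220+x/5-.5,165+y/5-.5)
def tri(p,q):
    o1,d1=ray(A,*p);o2,d2=ray(B,*q)
    s=np.linalg.lstsq(np.c_[d1,-d2],o2-o1,rcond=None)[0]
    m,n=o1+d1*s[0],o2+d2*s[1]; return ((m+n)/2).round(4),np.linalg.norm(m-n).round(4)
for n,p,q,z in [('red',(147,116),(597,248),.078),('green',(91,115),(626,215),.078),('part',(277,246),(253,229),.105),('bolt stop',(245,94),(452,203),.156),('bolt far',(104,210),(310,88),.156)]:
    P,Q=a(*p),b(*q); print(n,tri(P,Q),atz(A,*P,z),atz(B,*Q,z),dep(A,*P),dep(B,*Q))
print('black',atz(A,*a(173,352),.105))
print('smallred/green',dep(A,*a(184,59)),dep(A,*a(150,60)))
print('big',dep(A,188,142),dep(A,169,142))
E
```

```text
red (array([ 0.4335, -0.2564,  0.0818]), np.float64(0.0011)) [ 0.4289 -0.2585  0.078 ] [ 0.437  -0.2614  0.078 ] [ 0.4323 -0.2566  0.0805] [ 0.4347 -0.2583  0.0808]
green (array([ 0.4469, -0.3056,  0.0799]), np.float64(0.0027)) [ 0.4458 -0.3055  0.078 ] [ 0.4492 -0.3098  0.078 ] [ 0.4522 -0.3016  0.0827] [ 0.4446 -0.3035  0.0835]
part (array([ 0.6009, -0.0634,  0.1119]), np.float64(0.002)) [ 0.592  -0.0677  0.105 ] [ 0.6077 -0.0683  0.105 ] [ 0.6461 -0.0456  0.1509] [ 0.5583 -0.0256  0.1523]
bolt stop (array([ 0.4775, -0.1422,  0.157 ]), np.float64(0.0018)) [ 0.477  -0.1418  0.156 ] [ 0.4789 -0.1445  0.156 ] [ 0.4782 -0.1412  0.1568] [ 0.4789 -0.1445  0.156 ]
bolt far (array([ 0.6592, -0.175 ,  0.1571]), np.float64(0.002)) [ 0.6588 -0.1745  0.156 ] [ 0.6611 -0.1776  0.156 ] [ 0.6574 -0.1753  0.1548] [ 0.6665 -0.1826  0.1514]
black [ 0.7274 -0.0901  0.105 ]
smallred/green [ 0.2875 -0.2894  0.0522] [ 0.302  -0.3194  0.0524]
big [ 0.3106 -0.4995  0.1158] [ 0.3261 -0.5667  0.1103]
```

```bash
cat >> h.py <<'E'
YAW=np.radians(79.8)
ex=np.array([np.cos(YAW),np.sin(YAW),0]); ey=np.array([-ex[1],ex[0],0]); ez=np.array([0,0,1.])
def tool(al,yaw=YAW):  # tool x along ex, tipped by al from straight down towards ex
    return R.from_matrix(np.c_[[np.cos(yaw),np.sin(yaw),0],[np.sin(yaw),-np.cos(yaw),0],[0,0,-1]])*R.from_rotvec([0,al,0])
def plan(wps):  # wps: (pos, Rotation, nrows)
    s=bot.observe(); p=np.array(s['eef_pos']); r=R.from_euler('xyz',s['tool_rot'])
    for q,Q,n in wps:
        w=(r.inv()*Q).as_rotvec()/n; q=np.array(q,float); T=[];A=[]
        p0,r0=p,r
        for i in range(n):
            g=p0+(q-p0)*(i+1)/n
            t=r.inv().apply(g-p).round(4); a=w.round(3)
            p=p+r.apply(t); r=r*R.from_rotvec(a); T.append(t.tolist());A.append(a.tolist())
        print(n,T,A)
def st():
    s=bot.observe(); print(s['time_s'],np.round(s['eef_pos'],4),np.round(s['tool_rot'],3),'q',np.round(s['joints'],2),'F',np.round(s['contact_force'],1),s['gripper_width'])
E
python3 - <<'E'
from h import *
r0=R.from_euler('xyz',bot.observe()['tool_rot'])
q=[r0*R.from_rotvec([0,0,1.507*k]) for k in(.33,.66,1)]
plan([((.30,.60,.35),r0,5),((.52,.36,.40),q[0],5),((.60,.12,.42),q[1],5),((.56,-.08,.42),q[2],5)])
E
```

```text
5 [[-0.0293, -0.004, -0.029], [-0.0292, -0.004, -0.029], [-0.0293, -0.0041, -0.029], [-0.0292, -0.004, -0.0291], [-0.0293, -0.004, -0.029]] [[0.0, 0.0, 0.0], [0.0, 0.0, 0.0], [0.0, 0.0, 0.0], [0.0, 0.0, 0.0], [0.0, 0.0, 0.0]]
5 [[-0.0543, -0.036, -0.01], [-0.0576, -0.0304, -0.0099], [-0.0602, -0.0246, -0.01], [-0.0625, -0.0185, -0.0099], [-0.0639, -0.0122, -0.01]] [[0.0, -0.0, 0.099], [0.0, -0.0, 0.099], [0.0, -0.0, 0.099], [0.0, -0.0, 0.099], [0.0, -0.0, 0.099]]
5 [[-0.0442, -0.0247, -0.0039], [-0.0464, -0.0202, -0.004], [-0.0482, -0.0155, -0.0039], [-0.0495, -0.0105, -0.004], [-0.0503, -0.0056, -0.0039]] [[-0.0, 0.0, 0.1], [-0.0, 0.0, 0.1], [-0.0, 0.0, 0.1], [-0.0, 0.0, 0.1], [-0.0, 0.0, 0.1]]
5 [[-0.0352, -0.0206, 0.0], [-0.0371, -0.0169, 0.0001], [-0.0387, -0.0131, 0.0], [-0.0397, -0.009, 0.0001], [-0.0405, -0.0049, -0.0]] [[-0.0, 0.0, 0.102], [-0.0, 0.0, 0.102], [-0.0, 0.0, 0.102], [-0.0, 0.0, 0.102], [-0.0, 0.0, 0.102]]
```

>>> drive_tool(
  translation=[
    [-0.029, -0.004, -0.029],
    [-0.029, -0.004, -0.029],
    [-0.029, -0.004, -0.029],
    [-0.029, -0.004, -0.029],
    [-0.029, -0.004, -0.029],
  ],
  angular=[
    [0, 0, 0],
    [0, 0, 0],
    [0, 0, 0],
    [0, 0, 0],
    [0, 0, 0],
  ],
  fingers=[1, 1, 1, 1, 1],
)

```text
time_s: 0.72
eef_pos: [0.2996, 0.6, 0.3511]
tool_rot: [-3.141, -0.0, 2.898]
contact_force: [0.0, -0.2, 0.2]
gripper_width: 0.505
finger_force: 0.0
```

>>> drive_tool(
  translation=[
    [-0.05, -0.034, -0.01],
    [-0.053, -0.03, -0.01],
    [-0.056, -0.024, -0.01],
    [-0.058, -0.018, -0.01],
    [-0.06, -0.012, -0.01],
  ],
  angular=[
    [0, 0, 0.1],
    [0, 0, 0.1],
    [0, 0, 0.1],
    [0, 0, 0.1],
    [0, 0, 0.1],
  ],
  fingers=[1, 1, 1, 1, 1],
)

```text
time_s: 1.35
eef_pos: [0.5012, 0.3709, 0.4007]
tool_rot: [-3.141, -0.0, 2.395]
contact_force: [1.1, 0.8, 0.2]
gripper_width: 0.007
finger_force: 0.0
```

>>> drive_tool(
  translation=[
    [-0.046, -0.025, -0.004],
    [-0.048, -0.021, -0.004],
    [-0.05, -0.016, -0.004],
    [-0.052, -0.011, -0.004],
    [-0.052, -0.006, -0.004],
  ],
  angular=[
    [0, 0, 0.1],
    [0, 0, 0.1],
    [0, 0, 0.1],
    [0, 0, 0.1],
    [0, 0, 0.1],
  ],
  fingers=[1, 1, 1, 1, 1],
)

```text
time_s: 1.98
eef_pos: [0.5827, 0.1214, 0.4205]
tool_rot: [-3.141, -0.0, 1.895]
contact_force: [0.4, -0.3, 0.3]
gripper_width: 0.004
finger_force: 0.0
```

>>> drive_tool(
  translation=[
    [-0.037, -0.02, 0],
    [-0.038, -0.017, 0],
    [-0.04, -0.013, 0],
    [-0.041, -0.009, 0],
    [-0.042, -0.005, 0],
  ],
  angular=[
    [0, 0, 0.102],
    [0, 0, 0.102],
    [0, 0, 0.102],
    [0, 0, 0.102],
    [0, 0, 0.102],
  ],
  fingers=[1, 1, 1, 1, 1],
)

```text
time_s: 2.6
eef_pos: [0.5422, -0.0854, 0.4205]
tool_rot: [3.142, -0.0, 1.382]
contact_force: [0.7, 0.5, 0.2]
gripper_width: 0.004
finger_force: 0.0
```

Multiple calls per turn work. Take a wrist picture above the conveyor.

```bash
python3 - <<'E'
from h import *
c=snap('wrist','w1'); st(); print(c['mount'].round(3),[k for k in c])
cv2.imwrite('pics/w1b.png',cv2.resize(c['frame'][:,:,::-1],(800,600),interpolation=cv2.INTER_CUBIC))
E
```

```text
2.65 [ 0.5407 -0.0915  0.421 ] [3.141e+00 1.000e-03 1.371e+00] q [-0.61  0.09  0.73  1.61 -0.06  1.46 -0.07] F [-2.  -5.7 -0.2] 0.003150297165663314
[[-0.     0.966  0.258  0.075]
 [ 1.     0.     0.    -0.   ]
 [ 0.     0.258 -0.966 -0.179]
 [ 0.     0.     0.     1.   ]] ['frame', 'depth', 'vertical_fov', 'cx', 'cy', 'mount', 's', 'pose']
```

View pics/w1b.png

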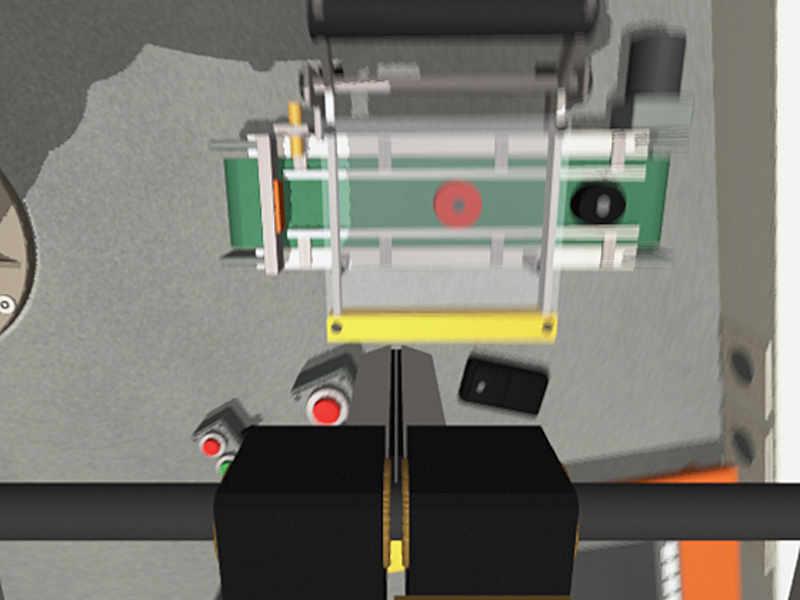

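The wrist view shows the red button at (326,411), the rail bolts at (336,328) and (547,327), the red part at (458,205), the black part at (598,204) and the orange stop face at (283,207). The arm was still settling, so I'll take a fresh frame and find the centroids by colour.

```bash
python3 - <<'E'
from h import *
c=snap('wrist','w2'); st()
f=c['frame'].astype(int); hsv=cv2.cvtColor(c['frame'],cv2.COLOR_RGB2HSV)
red=(((hsv[...,0]<5)|(hsv[...,0]>174))&(hsv[...,1]>120)&(hsv[...,2]>80)).astype(np.uint8)
org=((hsv[...,0]>=6)&(hsv[...,0]<=14)&(hsv[...,1]>140)).astype(np.uint8)
yel=((hsv[...,0]>22)&(hsv[...,0]<34)&(hsv[...,1]>130)&(hsv[...,2]>120)).astype(np.uint8)
blk=(hsv[...,2]<45).astype(np.uint8)
for n,m,mn in(('red',red,60),('org',org,20),('yel',yel,200),('blk',blk,300)):
    k,_,s,ce=cv2.connectedComponentsWithStats(m)
    for i in range(1,k):
        if s[i,4]>mn:
            z={'red':.105 if ce[i][1]<200 else .078,'org':.092,'yel':.156,'blk':.105}[n]
            print(n,s[i],ce[i].round(1),atz(c,*ce[i],z))
E
```

```text
2.7 [ 0.5414 -0.089   0.4211] [3.141 0.    1.376] q [-0.61  0.09  0.73  1.61 -0.06  1.46 -0.07] F [ 0.2 -0.1 -0.3] 0.006842349699597016
red [304 119  33  33 775] [320.  134.7] [ 0.6039 -0.0626  0.105 ]
red [221 273  20  19 290] [230.6 282.3] [ 0.4354 -0.256   0.078 ]
red [145 304  12  12 109] [150.2 309.5] [ 0.3023 -0.276   0.078 ]
org [190 120   9  37 230] [194.3 137.6] [ 0.44   -0.0341  0.092 ]
org [ 399  315  122   24 1705] [474.9 330.1] [ 0.7886 -0.403   0.092 ]
org [ 482  378   42   42 1696] [502.8 398.4] [ 0.8248 -0.539   0.092 ]
yel [ 230  211  162   21 2678] [310.2 221.2] [ 0.5691 -0.1595  0.156 ]
blk [ 212    0  204   20 2865] [306.5   9.5] [0.6131 0.0861 0.105 ]
blk [400 116  39  34 973] [418.4 132.6] [ 0.7296 -0.0854  0.105 ]
blk [ 324  243   63   42 1924] [354.6 263.3] [ 0.6216 -0.2501  0.105 ]
blk [272 245  10 102 600] [277.  295.6] [ 0.5031 -0.2779  0.105 ]
blk [    0   294   271   126 14684] [202.8 358.6] [ 0.3704 -0.3598  0.105 ]
blk [  284   298   276   119 14396] [352.3 357.3] [ 0.5954 -0.4033  0.105 ]
```

```bash
python3 - <<'E'
from h import *
Q=tool(0)
B=(.4347,-.2565)
plan([((*B,.30),Q,5),((*B,.10),Q,5),((*B,.0725),Q,5)])
E
```

```text
5 [[-0.037, -0.0145, 0.0242], [-0.0369, -0.0146, 0.0242], [-0.0369, -0.0147, 0.0242], [-0.0369, -0.0148, 0.0242], [-0.0368, -0.0149, 0.0242]] [[0.0, 0.0, -0.003], [0.0, 0.0, -0.003], [0.0, 0.0, -0.003], [0.0, 0.0, -0.003], [0.0, 0.0, -0.003]]
5 [[0.0, -0.0, 0.04], [0.0, -0.0001, 0.04], [0.0, -0.0, 0.04], [0.0, -0.0001, 0.04], [0.0, -0.0, 0.04]] [[0.0, 0.0, -0.0], [0.0, 0.0, -0.0], [0.0, 0.0, -0.0], [0.0, 0.0, -0.0], [0.0, 0.0, -0.0]]
5 [[0.0, -0.0, 0.0055], [0.0, -0.0, 0.0055], [0.0, -0.0, 0.0055], [0.0, -0.0, 0.0055], [0.0, -0.0001, 0.0055]] [[0.0, 0.0, -0.0], [0.0, 0.0, -0.0], [0.0, 0.0, -0.0], [0.0, 0.0, -0.0], [0.0, 0.0, -0.0]]
```

>>> drive_tool(
  translation=[
    [-0.037, -0.0145, 0.024],
    [-0.037, -0.0145, 0.024],
    [-0.037, -0.0145, 0.024],
    [-0.037, -0.015, 0.024],
    [-0.037, -0.015, 0.024],
  ],
  angular=[
    [0, 0, -0.003],
    [0, 0, -0.003],
    [0, 0, -0.003],
    [0, 0, -0.003],
    [0, 0, -0.003],
  ],
  fingers=[1, 1, 1, 1, 1],
)

```text
time_s: 3.32
eef_pos: [0.4369, -0.2536, 0.2999]
tool_rot: [3.141, -0.0, 1.402]
contact_force: [0.7, -0.4, -1.2]
gripper_width: 0.006
finger_force: 0.0
```

>>> drive_tool(
  translation=[
    [0, 0, 0.04],
    [0, 0, 0.04],
    [0, 0, 0.04],
    [0, 0, 0.04],
    [0, 0, 0.035],
  ],
  angular=[
    [0, 0, 0],
    [0, 0, 0],
    [0, 0, 0],
    [0, 0, 0],
    [0, 0, 0],
  ],
  fingers=[1, 1, 1, 1, 1],
)

```text
time_s: 3.95
eef_pos: [0.4375, -0.2526, 0.1041]
tool_rot: [-3.141, 0.0, 1.402]
contact_force: [0.9, 0.6, 0.7]
gripper_width: 0.004
finger_force: 0.0
```

>>> drive_tool(
  translation=[
    [0, 0, 0],
  ],
  angular=[
    [0, 0, 0],
  ],
  fingers=[1],
)

```text
time_s: 4.08
eef_pos: [0.4363, -0.2523, 0.104]
tool_rot: [-3.137, 0.0, 1.401]
contact_force: [-0.7, 0.3, 0.7]
gripper_width: 0.005
finger_force: 0.0
```

>>> drive_tool(
  translation=[
    [-0.004, -0.001, 0.012],
    [0, 0, 0.01],
    [0, 0, 0.005],
    [0, 0, 0.0045],
    [0, 0, 0],
  ],
  angular=[
    [0, 0, 0],
    [0, 0, 0],
    [0, 0, 0],
    [0, 0, 0],
    [0, 0, 0],
  ],
  fingers=[1, 1, 1, 1, 1],
)

```text
time_s: 4.7
eef_pos: [0.4368, -0.2564, 0.0755]
tool_rot: [3.14, -0.001, 1.402]
contact_force: [-9.0, 6.5, 41.5]
gripper_width: 0.005
finger_force: 20.9
```

>>> drive_tool(
  translation=[
    [0, 0, -0.01],
    [0, 0, -0.05],
    [-0.03, 0, -0.05],
    [-0.03, 0, -0.05],
  ],
  angular=[
    [0, 0, 0],
    [0, 0, 0],
    [0, 0, 0],
    [0, 0, 0],
  ],
  fingers=[1, 1, 1, 1],
)

```text
time_s: 5.2
eef_pos: [0.426, -0.3155, 0.2359]
tool_rot: [3.141, -0.0, 1.404]
contact_force: [0.6, -0.3, 0.5]
gripper_width: 0.002
finger_force: 0.0
```

```bash
python3 - <<'E'
from h import *
st();c=snap('wrist','w3'); a=snap('scene','s3')
hsv=cv2.cvtColor(c['frame'],cv2.COLOR_RGB2HSV)
red=(((hsv[...,0]<5)|(hsv[...,0]>174))&(hsv[...,1]>120)&(hsv[...,2]>80)).astype(np.uint8)
k,_,s,ce=cv2.connectedComponentsWithStats(red)
for i in range(1,k):
    if s[i,4]>60: print(s[i],ce[i],atz(c,*ce[i],.078),dep(c,*ce[i]))
l=cv2.resize(a['frame'][150:260,195:305,::-1],(400,400),interpolation=cv2.INTER_CUBIC)
r=cv2.resize(c['frame'][:,:,::-1],(400,300)); r=cv2.copyMakeBorder(r,0,100,0,0,0)
cv2.imwrite('pics/v3.png',np.hstack([l,r]))
E
```

```text
5.2 [ 0.426  -0.3155  0.2359] [ 3.141 -0.     1.404] q [-0.26  0.21  0.9   1.93 -0.19  1.08  0.56] F [ 0.6 -0.3  0.5] 0.0015485696677425538
[259 113  33  32 829] [275.34740651 128.59348613] [ 0.4342 -0.2589  0.078 ] [ 0.4342 -0.2586  0.0825]
[125 177  21  19 275] [134.95272727 185.89818182] [ 0.2988 -0.2881  0.078 ] [ 0.2884 -0.2916  0.053 ]
```

View pics/v3.png

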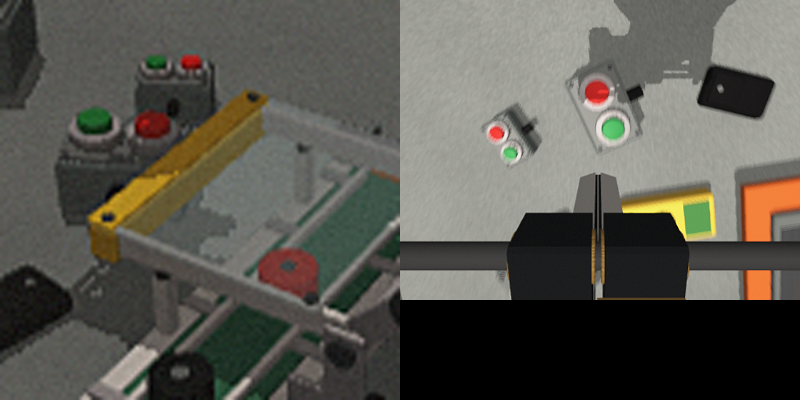

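The left crop shows the guard shut and the red button at (152,124). The wrist view shows the red button at (597,92) with its collar. I'll check the collar height against the button top, to be sure the 41 N came from the button bottoming out.

```bash
python3 - <<'E'
from h import *
c=load('w3'); 
for u in range(246,306,4): print(u,dep(c,u,128))
g=dep(c,289,180);print('green',g,'box',dep(c,262,105),dep(c,300,110),'bench',dep(c,330,60))
E
```

```text
246 [ 0.4072 -0.2547  0.0596]
250 [ 0.4108 -0.2554  0.0589]
254 [ 0.4153 -0.2555  0.0721]
258 [ 0.4187 -0.2562  0.0693]
262 [ 0.4229 -0.2562  0.0819]
266 [ 0.4262 -0.2569  0.08  ]
270 [ 0.4297 -0.2574  0.0823]
274 [ 0.4332 -0.258   0.0818]
278 [ 0.4366 -0.2586  0.0816]
282 [ 0.44   -0.2592  0.0816]
286 [ 0.4434 -0.2597  0.0817]
290 [ 0.4469 -0.2603  0.0814]
294 [ 0.4507 -0.2614  0.0722]
298 [ 0.4542 -0.2621  0.0717]
302 [ 0.4585 -0.2635  0.0583]
green [ 0.4387 -0.3052  0.0834] box [ 0.4259 -0.2371  0.0713] [ 0.4591 -0.2471  0.0587] bench [ 5.008e-01 -2.036e-01 -1.000e-04]
```

```bash
cat >> h.py <<'E'
PHI=np.radians(40); U=np.array([.569,-.1595,.124]); H=U+ex*.201+ez*.016
t2=np.array([np.cos(PHI),-np.sin(PHI)]); n2=np.array([np.sin(PHI),np.cos(PHI)])
def W(c): return H+ex*c[0]+ez*c[1]
def tcp(th,off=0,back=0):
    f=lambda x,z:np.array([x*np.cos(th)+z*np.sin(th),-x*np.sin(th)+z*np.cos(th)])
    c=f(-.212,-.016)+.028*t2 if th<PHI else f(-.190,-.016)+.006*t2
    return W(c-(.008+off)*n2-back*t2)
E
python3 - <<'E'
from h import *
Q=tool(np.pi/2-PHI)
print(tcp(0),tcp(1.0))
r0=tool(0)
plan([(tcp(0,.007,.12),Q,6),(tcp(0,.007,.08),Q,2),(tcp(0,.007,0),Q,4)])
E
```

```text
[ 0.56993978 -0.15427693  0.09987359] [ 0.58393409 -0.07649984  0.28124957]
6 [[0.0151, 0.0186, 0.0113], [0.0133, 0.0186, 0.0134], [0.0113, 0.0186, 0.0151], [0.009, 0.0185, 0.0167], [0.0066, 0.0186, 0.0177], [0.0039, 0.0186, 0.0185]] [[0.001, 0.146, 0.002], [0.001, 0.146, 0.002], [0.001, 0.146, 0.002], [0.001, 0.146, 0.002], [0.001, 0.146, 0.002], [0.001, 0.146, 0.002]]
2 [[-0.0, 0.0, 0.02], [-0.0001, 0.0, 0.02]] [[-0.0, -0.001, -0.002], [-0.0, -0.001, -0.002]]
4 [[0.0, 0.0, 0.02], [0.0, 0.0001, 0.02], [0.0, -0.0, 0.02], [0.0001, 0.0, 0.02]] [[-0.0, 0.0, 0.0], [-0.0, 0.0, 0.0], [-0.0, 0.0, 0.0], [-0.0, 0.0, 0.0]]
```

>>> drive_tool(
  translation=[
    [0.015, 0.0186, 0.011],
    [0.013, 0.0186, 0.013],
    [0.011, 0.0186, 0.015],
    [0.009, 0.0186, 0.017],
    [0.007, 0.0186, 0.018],
  ],
  angular=[
    [0, 0.146, 0.001],
    [0, 0.146, 0.001],
    [0, 0.146, 0.001],
    [0, 0.146, 0.001],
    [0, 0.146, 0.001],
  ],
  fingers=[1, 1, 1, 1, 1],
)

```text
time_s: 5.92
eef_pos: [0.5315, -0.256, 0.1776]
tool_rot: [-3.14, -0.735, 1.397]
contact_force: [1.6, 0.8, 0.1]
gripper_width: 0.003
finger_force: 0.0
```

>>> drive_tool(
  translation=[
    [0.004, 0.0186, 0.018],
    [0, 0, 0],
    [0, 0, 0],
  ],
  angular=[
    [0, 0.146, 0.001],
    [0, 0, 0],
    [0, 0, 0],
  ],
  fingers=[1, 1, 1],
)

```text
time_s: 6.3
eef_pos: [0.5511, -0.2451, 0.1676]
tool_rot: [-3.138, -0.873, 1.394]
contact_force: [0.2, 0.2, 0.3]
gripper_width: 0.008
finger_force: 0.0
```

```bash
python3 - <<'E'
from h import *
st()
Q=tool(np.pi/2-PHI)
plan([(tcp(0,.007,.08),Q,2),(tcp(0,.007,0),Q,4)])
E
```

```text
6.3 [ 0.5511 -0.2451  0.1676] [-3.138 -0.873  1.394] q [ 0.35  0.74  0.55  1.63 -0.96  1.65  1.06] F [0.2 0.2 0.3] 0.007937132965807074
2 [[0.0004, 0.0013, 0.0173], [0.0003, 0.0012, 0.0173]] [[-0.003, -0.0, 0.001], [-0.003, -0.0, 0.001]]
4 [[0.0, -0.0, 0.02], [0.0, -0.0, 0.02], [0.0, -0.0, 0.02], [0.0, -0.0, 0.02]] [[0.0, -0.0, -0.0], [0.0, -0.0, -0.0], [0.0, -0.0, -0.0], [0.0, -0.0, -0.0]]
```

>>> drive_tool(
  translation=[
    [0, 0.001, 0.017],
    [0, 0.001, 0.017],
    [0, 0, 0.02],
    [0, 0, 0.02],
  ],
  angular=[
    [-0.003, 0, 0.001],
    [-0.003, 0, 0.001],
    [0, 0, 0],
    [0, 0, 0],
  ],
  fingers=[1, 1, 1, 1],
)

```text
time_s: 6.8
eef_pos: [0.5636, -0.1873, 0.1192]
tool_rot: [-3.141, -0.876, 1.392]
contact_force: [0.2, 0.1, 0.4]
gripper_width: 0.003
finger_force: 0.0
```

```bash
python3 - <<'E'
from h import *
st()
E
```

```text
6.8 [ 0.5636 -0.1873  0.1192] [-3.141 -0.876  1.392] q [ 0.33  0.74  0.45  1.72 -0.99  1.51  1.06] F [0.2 0.1 0.4] 0.0033848087293592384
```

```bash
sed -i 's/PHI=np.radians(40)/PHI=np.radians(50)/' h.py; python3 - <<'E'
from h import *
Q=tool(np.pi/2-PHI)
print(tcp(0), tcp(.87),tcp(1.0))
plan([(tcp(0,.006,.035),Q,2),(tcp(0,.006,0),Q,3)])
E
```

```text
[ 0.56915401 -0.15864405  0.09740845] [ 0.5803223  -0.09657328  0.26512896] [ 0.58362851 -0.07819816  0.28149608]
2 [[0.0011, 0.0002, 0.0004], [0.0012, 0.0002, 0.0003]] [[0.0, -0.089, -0.0], [0.0, -0.089, -0.0]]
3 [[-0.0, -0.0, 0.0117], [-0.0, -0.0, 0.0116], [-0.0, -0.0, 0.0117]] [[-0.0, 0.0, -0.0], [-0.0, 0.0, -0.0], [-0.0, 0.0, -0.0]]
```

>>> drive_tool(
  translation=[
    [0.001, 0, 0],
    [0.001, 0, 0.001],
    [0, 0, 0.0115],
    [0, 0, 0.0115],
    [0, 0, 0.0115],
  ],
  angular=[
    [0, -0.089, 0],
    [0, -0.089, 0],
    [0, 0, 0],
    [0, 0, 0],
    [0, 0, 0],
  ],
  fingers=[1, 1, 1, 1, 1],
)

```text
time_s: 7.42
eef_pos: [0.5674, -0.1647, 0.0928]
tool_rot: [-3.14, -0.699, 1.39]
contact_force: [0.2, -0.2, -0.8]
gripper_width: 0.007
finger_force: 0.0
```

```bash
python3 - <<'E'
from h import *
st()
Q=tool(np.pi/2-PHI)
ths=np.linspace(0,1.0,6)
plan([(tcp(0),Q,2)]+[(tcp(t),Q,5) for t in ths[1:]])
E
```

```text
7.425 [ 0.5674 -0.1647  0.0928] [-3.14  -0.699  1.39 ] q [ 0.2   0.68  0.48  1.8  -0.95  1.32  1.  ] F [ 0.2 -0.2 -0.8] 0.007058557170488204
2 [[0.0039, 0.0003, 0.0002], [0.0038, 0.0004, 0.0003]] [[-0.0, -0.0, -0.001], [-0.0, -0.0, -0.001]]
5 [[0.0056, -0.0, -0.0064], [0.0057, -0.0, -0.0063], [0.0056, -0.0, -0.0064], [0.0056, -0.0, -0.0064], [0.0056, -0.0001, -0.0063]] [[-0.0, -0.0, -0.0], [-0.0, -0.0, -0.0], [-0.0, -0.0, -0.0], [-0.0, -0.0, -0.0], [-0.0, -0.0, -0.0]]
5 [[0.0068, 0.0, -0.0051], [0.0068, 0.0, -0.0051], [0.0067, 0.0, -0.0052], [0.0068, 0.0, -0.0051], [0.0068, 0.0, -0.0051]] [[-0.0, -0.0, -0.0], [-0.0, -0.0, -0.0], [-0.0, -0.0, -0.0], [-0.0, -0.0, -0.0], [-0.0, -0.0, -0.0]]
5 [[0.0077, 0.0, -0.0037], [0.0076, 0.0, -0.0036], [0.0077, 0.0, -0.0037], [0.0076, 0.0, -0.0037], [0.0077, 0.0, -0.0037]] [[-0.0, -0.0, -0.0], [-0.0, -0.0, -0.0], [-0.0, -0.0, -0.0], [-0.0, -0.0, -0.0], [-0.0, -0.0, -0.0]]
5 [[0.0082, 0.0, -0.0021], [0.0083, 0.0, -0.002], [0.0082, 0.0, -0.0021], [0.0082, 0.0, -0.0021], [0.0082, 0.0, -0.0021]] [[-0.0, -0.0, -0.0], [-0.0, -0.0, -0.0], [-0.0, -0.0, -0.0], [-0.0, -0.0, -0.0], [-0.0, -0.0, -0.0]]
5 [[0.0079, -0.0, -0.0004], [0.008, -0.0, -0.0005], [0.0079, -0.0, -0.0004], [0.0079, -0.0, -0.0004], [0.008, -0.0, -0.0004]] [[-0.0, -0.0, -0.0], [-0.0, -0.0, -0.0], [-0.0, -0.0, -0.0], [-0.0, -0.0, -0.0], [-0.0, -0.0, -0.0]]
```

>>> drive_tool(
  translation=[
    [0.004, 0, 0],
    [0.004, 0, 0],
    [0.0056, 0, -0.0064],
    [0.0056, 0, -0.0064],
  ],
  angular=[
    [0, 0, 0],
    [0, 0, 0],
    [0, 0, 0],
    [0, 0, 0],
  ],
  fingers=[1, 1, 1, 1],
)

```text
time_s: 7.92
eef_pos: [0.5683, -0.161, 0.1163]
tool_rot: [-3.141, -0.695, 1.389]
contact_force: [-3.2, -7.2, -3.9]
gripper_width: 0.006
finger_force: 4.4
```

>>> drive_tool(
  translation=[
    [0.0056, 0, -0.0064],
    [0.0056, 0, -0.0064],
    [0.0056, 0, -0.0064],
    [0, 0, 0],
  ],
  angular=[
    [0, 0, 0],
    [0, 0, 0],
    [0, 0, 0],
    [0, 0, 0],
  ],
  fingers=[1, 1, 1, 1],
)

```text
time_s: 8.43
eef_pos: [0.569, -0.1592, 0.1424]
tool_rot: [3.141, -0.697, 1.391]
contact_force: [-2.7, -6.3, -1.5]
gripper_width: 0.004
finger_force: 3.1
```

```bash
python3 - <<'E'
from h import *
st(); snap('wrist','w4'); snap('scene','s4')
l=cv2.resize(load('s4')['frame'][140:280,170:310,::-1],(400,400),interpolation=cv2.INTER_CUBIC)
r=cv2.resize(load('w4')['frame'][:,:,::-1],(400,300)); r=cv2.copyMakeBorder(r,0,100,0,0,0)
cv2.imwrite('pics/v4.png',np.hstack([l,r]))
E
```

```text
8.425 [ 0.569  -0.1592  0.1424] [ 3.141 -0.697  1.391] q [ 0.17  0.6   0.51  1.79 -0.91  1.36  0.93] F [-2.7 -6.3 -1.5] 0.004391485433209271
```

View pics/v4.png

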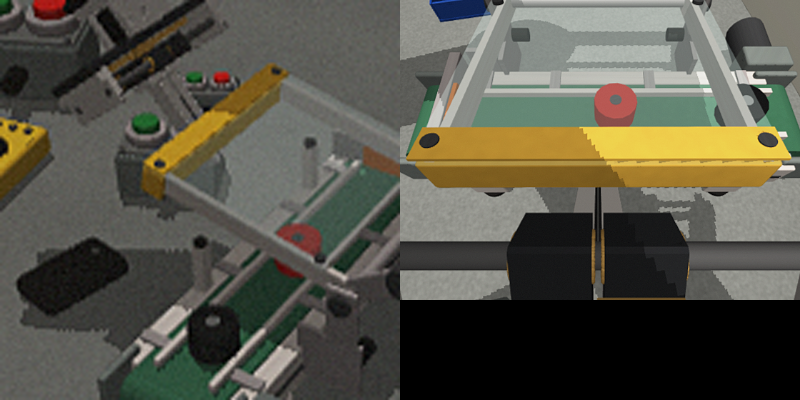

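The guard is lifting, up about 0.2 rad, with the fingers under the middle of the rail at about 7 N. I'll carry on along the arc.

>>> drive_tool(
  translation=[
    [0.0068, 0, -0.0051],
    [0.0068, 0, -0.0051],
    [0.0068, 0, -0.0051],
    [0.0068, 0, -0.0051],
    [0.0068, 0, -0.0051],
  ],
  angular=[
    [0, 0, 0],
    [0, 0, 0],
    [0, 0, 0],
    [0, 0, 0],
    [0, 0, 0],
  ],
  fingers=[1, 1, 1, 1, 1],
)

```text
time_s: 9.15
eef_pos: [0.5707, -0.1496, 0.1834]
tool_rot: [-3.142, -0.697, 1.391]
contact_force: [-2.2, -3.6, -2.2]
gripper_width: 0.004
finger_force: 1.8
```

>>> drive_tool(
  translation=[
    [0.0077, 0, -0.0037],
    [0.0077, 0, -0.0037],
    [0.0077, 0, -0.0037],
    [0.0077, 0, -0.0037],
    [0.0077, 0, -0.0037],
  ],
  angular=[
    [0, 0, 0],
    [0, 0, 0],
    [0, 0, 0],
    [0, 0, 0],
    [0, 0, 0],
  ],
  fingers=[1, 1, 1, 1, 1],
)

```text
time_s: 9.78
eef_pos: [0.574, -0.131, 0.2225]
tool_rot: [-3.141, -0.698, 1.392]
contact_force: [0.5, -0.3, -1.8]
gripper_width: 0.003
finger_force: 0.8
```

```bash
python3 - <<'E'
from h import *
st(); print(tcp(.6))
plan([(tcp(x),tool(np.pi/2-PHI),5) for x in(.8,.9,1.0)])
E
```

```text
9.775 [ 0.574  -0.131   0.2225] [-3.141 -0.698  1.392] q [ 0.1   0.49  0.53  1.77 -0.87  1.42  0.8 ] F [ 0.5 -0.3 -1.8] 0.003144265363826277
[ 0.57411142 -0.13109191  0.21990729]
5 [[0.0079, 0.0, -0.0017], [0.0079, 0.0, -0.0017], [0.0079, 0.0, -0.0016], [0.0078, 0.0, -0.0017], [0.0079, 0.0, -0.0017]] [[0.0, -0.0, -0.0], [0.0, -0.0, -0.0], [0.0, -0.0, -0.0], [0.0, -0.0, -0.0], [0.0, -0.0, -0.0]]
5 [[0.0041, 0.0, -0.0004], [0.0041, 0.0, -0.0004], [0.0041, 0.0, -0.0005], [0.0042, 0.0, -0.0004], [0.0041, 0.0, -0.0004]] [[0.0, -0.0, -0.0], [0.0, -0.0, -0.0], [0.0, -0.0, -0.0], [0.0, -0.0, -0.0], [0.0, -0.0, -0.0]]
5 [[0.0038, 0.0, -0.0], [0.0038, 0.0, -0.0], [0.0038, 0.0, -0.0001], [0.0038, 0.0, 0.0], [0.0038, 0.0, -0.0]] [[0.0, -0.0, -0.0], [0.0, -0.0, -0.0], [0.0, -0.0, -0.0], [0.0, -0.0, -0.0], [0.0, -0.0, -0.0]]
```

>>> drive_tool(
  translation=[
    [0.008, 0, -0.0017],
    [0.008, 0, -0.0017],
    [0.008, 0, -0.0017],
    [0.008, 0, -0.0017],
    [0.008, 0, -0.0017],
  ],
  angular=[
    [0, 0, 0],
    [0, 0, 0],
    [0, 0, 0],
    [0, 0, 0],
    [0, 0, 0],
  ],
  fingers=[1, 1, 1, 1, 1],
)

```text
time_s: 10.4
eef_pos: [0.5785, -0.1061, 0.2548]
tool_rot: [-3.141, -0.698, 1.392]
contact_force: [1.3, -0.2, -1.2]
gripper_width: 0.004
finger_force: 0.5
```

>>> drive_tool(
  translation=[
    [0.004, 0, -0.0004],
    [0.004, 0, -0.0004],
    [0.004, 0, -0.0004],
    [0.004, 0, -0.0004],
    [0.004, 0, -0.0004],
  ],
  angular=[
    [0, 0, 0],
    [0, 0, 0],
    [0, 0, 0],
    [0, 0, 0],
    [0, 0, 0],
  ],
  fingers=[1, 1, 1, 1, 1],
)

```text
time_s: 11.02
eef_pos: [0.5809, -0.0927, 0.2689]
tool_rot: [-3.141, -0.698, 1.391]
contact_force: [-0.4, 0.6, -0.3]
gripper_width: 0.002
finger_force: 0.3
```

>>> drive_tool(
  translation=[
    [0.004, 0, 0],
    [0.004, 0, 0],
    [0.004, 0, 0],
    [0.004, 0, 0],
    [0.004, 0, 0],
  ],
  angular=[
    [0, 0, 0],
    [0, 0, 0],
    [0, 0, 0],
    [0, 0, 0],
    [0, 0, 0],
  ],
  fingers=[1, 1, 1, 1, 1],
)

```text
time_s: 11.65
eef_pos: [0.5837, -0.0776, 0.2818]
tool_rot: [-3.141, -0.698, 1.392]
contact_force: [0.9, -0.5, 0.4]
gripper_width: 0.008
finger_force: 0.0
```

```bash
python3 - <<'E'
from h import *
st(); snap('wrist','w5'); snap('scene','s5')
l=cv2.resize(load('s5')['frame'][120:280,170:330,::-1],(400,400),interpolation=cv2.INTER_CUBIC)
r=cv2.resize(load('w5')['frame'][:,:,::-1],(400,300)); r=cv2.copyMakeBorder(r,0,100,0,0,0)
cv2.imwrite('pics/v5.png',np.hstack([l,r]))
E
```

```text
11.65 [ 0.5837 -0.0776  0.2818] [-3.141 -0.698  1.392] q [ 0.01  0.39  0.53  1.76 -0.85  1.43  0.65] F [ 0.9 -0.5  0.4] 0.008065084481119164
```

View pics/v5.png

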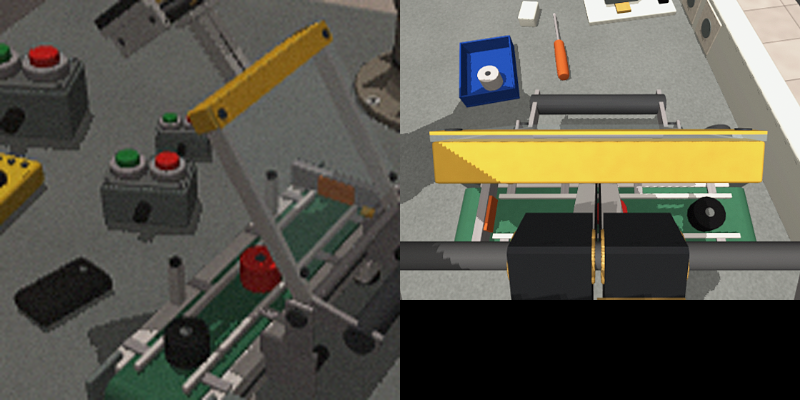

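The guard is at about 1 rad and free of the fingers, with finger force 0. I'll hold here so it can swing over, then check.

>>> drive_tool(
  translation=[
    [0, 0, 0],
    [0, 0, 0],
    [0, 0, 0],
    [0, 0, 0],
    [0, 0, 0],
  ],
  angular=[
    [0, 0, 0],
    [0, 0, 0],
    [0, 0, 0],
    [0, 0, 0],
    [0, 0, 0],
  ],
  fingers=[1, 1, 1, 1, 1],
)

```text
time_s: 12.38
eef_pos: [0.5837, -0.0779, 0.2816]
tool_rot: [-3.141, -0.698, 1.391]
contact_force: [0.0, 0.6, -0.2]
gripper_width: 0.004
finger_force: 0.0
```

>>> drive_tool(
  translation=[
    [0, 0, 0],
    [0, 0, 0],
    [0, 0, 0],
    [0, 0, 0],
    [0, 0, 0],
  ],
  angular=[
    [0, 0, 0],
    [0, 0, 0],
    [0, 0, 0],
    [0, 0, 0],
    [0, 0, 0],
  ],
  fingers=[1, 1, 1, 1, 1],
)

```text
time_s: 13.0
eef_pos: [0.5837, -0.0779, 0.2816]
tool_rot: [-3.141, -0.698, 1.391]
contact_force: [-0.9, -0.1, 0.5]
gripper_width: 0.007
finger_force: 0.0
```

```bash
cat > yel.py <<'E'
from h import *
st(); c=snap('scene','s6')
hsv=cv2.cvtColor(c['frame'],cv2.COLOR_RGB2HSV)
yel=((hsv[...,0]>20)&(hsv[...,0]<34)&(hsv[...,1]>130)&(hsv[...,2]>90)).astype(np.uint8)
k,l,s,ce=cv2.connectedComponentsWithStats(yel)
for i in range(1,k):
    if s[i,4]>40:
        v,u=np.where(l==i); P=np.array([dep(c,a,b) for a,b in zip(u,v)]); m=np.median(P,0); d=m-H
        print(s[i],m, 'x,z rel hinge',round(d@ex,3),round(d[2],3))
E
python3 yel.py
```

```text
13.0 [ 0.5837 -0.0779  0.2816] [-3.141 -0.698  1.391] q [ 0.01  0.39  0.53  1.76 -0.85  1.43  0.65] F [-0.9 -0.1  0.5] 0.006916800363213938
[303 132  52  44 464] [0.60045 0.0775  0.3484 ] x,z rel hinge 0.038 0.208
[141 181  45  36 432] [ 0.51985 -0.46685  0.03355] x,z rel hinge -0.512 -0.106
```

The rail is at 100° (1.75 rad), so the guard is fully raised. Next I go above the gap behind the red part.

```bash
python3 - <<'E'
from h import *
Q=tool(.25); P=np.array([.603,-.063,0])-ey*.045
plan([(P+ez*.28,Q,5)])
E
```

```text
5 [[0.0026, 0.0123, 0.0026], [0.0027, 0.0122, 0.0023], [0.003, 0.0123, 0.0021], [0.0032, 0.0123, 0.0018], [0.0033, 0.0123, 0.0015]] [[0.0, -0.09, -0.0], [0.0, -0.09, -0.0], [0.0, -0.09, -0.0], [0.0, -0.09, -0.0], [0.0, -0.09, -0.0]]
```

>>> drive_tool(
  translation=[
    [0.003, 0.012, 0.003],
    [0.003, 0.012, 0.002],
    [0.003, 0.012, 0.002],
    [0.003, 0.012, 0.002],
    [0.003, 0.013, 0.001],
  ],
  angular=[
    [0, -0.09, 0],
    [0, -0.09, 0],
    [0, -0.09, 0],
    [0, -0.09, 0],
    [0, -0.09, 0],
  ],
  fingers=[1, 1, 1, 1, 1],
)

```text
time_s: 13.68
eef_pos: [0.6474, -0.0709, 0.2809]
tool_rot: [3.141, -0.245, 1.391]
contact_force: [0.9, -0.4, 0.0]
gripper_width: 0.006
finger_force: 0.0
```

>>> drive_tool(
  translation=[
    [0, 0, 0],
    [0, 0, 0],
  ],
  angular=[
    [0, 0, 0],
    [0, 0, 0],
  ],
  fingers=[1, 1],
)

```text
time_s: 13.92
eef_pos: [0.6464, -0.0713, 0.2804]
tool_rot: [-3.141, -0.249, 1.391]
contact_force: [-0.6, -1.1, -0.8]
gripper_width: 0.004
finger_force: 0.0
```

```bash
python3 - <<'E'
from h import *
st(); c=snap('wrist','w7')
cv2.imwrite('pics/w7b.png',cv2.resize(c['frame'][:,:,::-1],(800,600),interpolation=cv2.INTER_CUBIC))
hsv=cv2.cvtColor(c['frame'],cv2.COLOR_RGB2HSV)
red=(((hsv[...,0]<5)|(hsv[...,0]>174))&(hsv[...,1]>120)&(hsv[...,2]>80)).astype(np.uint8)
org=((hsv[...,0]>=6)&(hsv[...,0]<=14)&(hsv[...,1]>140)).astype(np.uint8)
for m,z in((red,.1),(org,.092)):
  k,l,s,ce=cv2.connectedComponentsWithStats(m)
  for i in range(1,k):
    if s[i,4]>60:
        v,u=np.where(l==i); D=np.array([dep(c,a,b) for a,b in zip(u,v)]); T=D[D[:,2]>D[:,2].max()-.008]
        print(s[i],'med',np.median(D,0),'top mid',((T.min(0)+T.max(0))/2))
E
```

```text
13.925 [ 0.6464 -0.0713  0.2804] [-3.141 -0.249  1.391] q [-0.29  0.38  0.6   1.61 -0.48  1.27  0.25] F [-0.6 -1.1 -0.8] 0.0036911553296869438
[ 212  210   45   45 1438] med [ 0.60525 -0.06305  0.1044 ] top mid [ 0.6516 -0.0433  0.472 ]
[ 62 209  18  48 768] med [ 0.4414  -0.03495  0.0958 ] top mid [ 0.6516 -0.0433  0.472 ]
```

View pics/w7b.png

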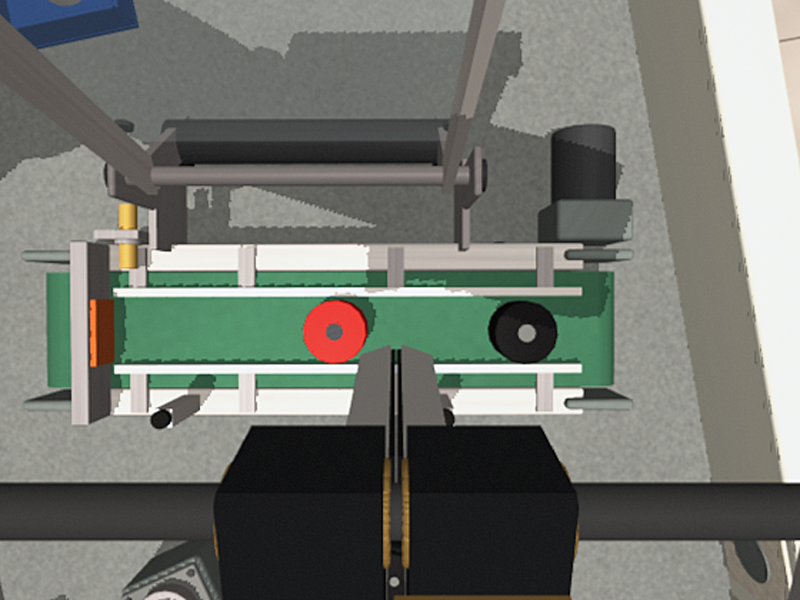

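```bash
python3 - <<'E'
from h import *
c=load('w7'); s=c['s']; r=R.from_euler('xyz',s['tool_rot'])
for y in(350,360,375,390,410,422):
    row=[]
    for x in range(340,450,2):
        p=r.inv().apply(dep(c,x*.7,y*.7)-s['eef_pos'])
        if p[2]<.003 and abs(p[1])<.05: row.append(p*1000)
    if row: row=np.array(row); print(y,'y',row[:,1].min().round(1),row[:,1].max().round(1),'z',np.median(row[:,2]).round(1),'x',np.median(row[:,0]).round(1))
plan([((.647,-.071,.10),tool(.25),5),((.647,-.071,.081),tool(.25),2)])
E
```

```text
350 y -6.8 7.0 z -3.7 x 8.9
360 y -11.9 12.0 z -12.9 x 8.8
375 y -12.3 11.7 z -26.1 x 9.1
390 y -12.0 12.2 z -37.4 x 9.4
410 y -12.0 12.2 z -50.0 x 9.5
422 y -12.7 12.1 z -56.0 x 9.2
5 [[-0.0087, 0.0001, 0.035], [-0.0087, 0.0002, 0.035], [-0.0087, 0.0001, 0.035], [-0.0087, 0.0001, 0.035], [-0.0087, 0.0001, 0.035]] [[-0.0, 0.0, -0.001], [-0.0, 0.0, -0.001], [-0.0, 0.0, -0.001], [-0.0, 0.0, -0.001], [-0.0, 0.0, -0.001]]
2 [[-0.0024, 0.0, 0.0092], [-0.0023, 0.0, 0.0093]] [[-0.0, 0.001, 0.001], [-0.0, 0.001, 0.001]]
```

>>> drive_tool(
  translation=[
    [-0.009, 0, 0.035],
    [-0.009, 0, 0.035],
    [-0.009, 0, 0.035],
    [-0.009, 0, 0.035],
    [-0.0085, 0, 0.035],
  ],
  angular=[
    [0, 0, 0],
    [0, 0, 0],
    [0, 0, 0],
    [0, 0, 0],
    [0, 0, 0],
  ],
  fingers=[1, 1, 1, 1, 1],
)

```text
time_s: 14.6
eef_pos: [0.6462, -0.0724, 0.0989]
tool_rot: [-3.141, -0.248, 1.389]
contact_force: [0.2, 0.2, -0.3]
gripper_width: 0.007
finger_force: 0.0
```

>>> drive_tool(
  translation=[
    [-0.002, 0, 0.01],
    [-0.002, 0, 0.009],
    [0, 0, 0],
  ],
  angular=[
    [0, 0, 0],
    [0, 0, 0],
    [0, 0, 0],
  ],
  fingers=[1, 1, 1],
)

```text
time_s: 14.98
eef_pos: [0.6472, -0.0706, 0.0811]
tool_rot: [3.141, -0.248, 1.391]
contact_force: [-0.5, 0.8, 0.7]
gripper_width: 0.007
finger_force: 0.0
```

```bash
python3 - <<'E'
from h import *
st(); e=np.array(bot.observe()['eef_pos'])
P=np.array([.604,-.063,.08]); print('rel part: x',(e-P)@ex,'y',(e-P)@ey)
plan([(P+ey*(.09-.034)-ez*.0005,tool(.25),12)])
E
```

```text
14.975 [ 0.6472 -0.0706  0.0811] [ 3.141 -0.248  1.391] q [-0.21  0.58  0.5   1.79 -0.65  0.95  0.45] F [-0.5  0.8  0.7] 0.007487496530974724
rel part: x 0.00016979670041886204 y -0.043846560655564984
12 [[-0.0001, -0.0083, 0.0001], [-0.0, -0.0083, 0.0001], [-0.0001, -0.0084, 0.0002], [-0.0, -0.0083, 0.0001], [-0.0001, -0.0083, 0.0001], [-0.0001, -0.0083, 0.0001], [-0.0, -0.0083, 0.0001], [-0.0001, -0.0084, 0.0002], [-0.0, -0.0083, 0.0001], [-0.0001, -0.0083, 0.0001], [-0.0, -0.0083, 0.0001], [-0.0001, -0.0083, 0.0001]] [[0.0, 0.0, -0.0], [0.0, 0.0, -0.0], [0.0, 0.0, -0.0], [0.0, 0.0, -0.0], [0.0, 0.0, -0.0], [0.0, 0.0, -0.0], [0.0, 0.0, -0.0], [0.0, 0.0, -0.0], [0.0, 0.0, -0.0], [0.0, 0.0, -0.0], [0.0, 0.0, -0.0], [0.0, 0.0, -0.0]]
```

>>> drive_tool(
  translation=[
    [0, -0.004, 0.001],
    [0, -0.007, 0],
    [0, -0.008, 0],
    [0, -0.008, 0],
    [0, -0.008, 0],
  ],
  angular=[
    [0, 0, 0],
    [0, 0, 0],
    [0, 0, 0],
    [0, 0, 0],
    [0, 0, 0],
  ],
  fingers=[1, 1, 1, 1, 1],
)

```text
time_s: 15.6
eef_pos: [0.6121, -0.0637, 0.0798]
tool_rot: [-3.142, -0.248, 1.392]
contact_force: [1.3, -0.5, 1.0]
gripper_width: 0.008
finger_force: 0.6
```

>>> drive_tool(
  translation=[
    [0, -0.008, 0],
    [0, -0.008, 0],
    [0, -0.008, 0],
    [0, -0.008, 0],
    [0, -0.008, 0],
  ],
  angular=[
    [0, 0, 0],
    [0, 0, 0],
    [0, 0, 0],
    [0, 0, 0],
    [0, 0, 0],
  ],
  fingers=[1, 1, 1, 1, 1],
)

```text
time_s: 16.23
eef_pos: [0.5727, -0.0566, 0.0796]
tool_rot: [-3.141, -0.248, 1.392]
contact_force: [1.7, -0.4, 0.7]
gripper_width: 0.003
finger_force: 0.6
```

```bash
python3 - <<'E'
from h import *
st(); e=np.array(bot.observe()['eef_pos'])
P=np.array([.604,-.063,.08]); print('rel part0: x',(e-P)@ex,'y',(e-P)@ey)
c=snap('wrist','w8')
hsv=cv2.cvtColor(c['frame'],cv2.COLOR_RGB2HSV)
red=(((hsv[...,0]<5)|(hsv[...,0]>174))&(hsv[...,1]>120)&(hsv[...,2]>80)).astype(np.uint8)
org=((hsv[...,0]>=6)&(hsv[...,0]<=14)&(hsv[...,1]>140)).astype(np.uint8)
for m in(red,org):
  k,l,s,ce=cv2.connectedComponentsWithStats(m)
  for i in range(1,k):
    if s[i,4]>60:
        v,u=np.where(l==i); D=np.array([dep(c,a,b) for a,b in zip(u,v)]); D=D[(D[:,2]>.06)&(D[:,2]<.12)]-P
        if len(D)>20: y=D@ey; print(s[i],'med',np.median(D,0),'y pct',np.percentile(y,[2,50,98]),'x',np.percentile(D@ex,[2,98]),'z',np.percentile(D[:,2]+.08,[2,98]))
E
```

```text
16.225 [ 0.5727 -0.0566  0.0796] [-3.141 -0.248  1.392] q [-0.25  0.47  0.5   1.97 -0.63  0.87  0.47] F [ 1.7 -0.4  0.7] 0.0033737185298100564
rel part0: x 0.0007551837885508373 y 0.03197286393886188
[ 154  216   98   88 6331] med [-0.0624  0.0167  0.0243] y pct [0.04629697 0.06468021 0.0852957 ] x [-0.01224359  0.02193177] z [0.09   0.1057]
[   0  218   19   97 1704] med [-0.1619  0.0281  0.007 ] y pct [0.16343205 0.16437266 0.16535011] x [-0.02258383  0.0212764 ] z [0.0804 0.0931]
```

>>> drive_tool(
  translation=[
    [0, -0.008, 0],
    [0, -0.008, 0],
    [0, -0.008, 0],
    [0, -0.008, 0],
    [0, -0.008, 0],
  ],
  angular=[
    [0, 0, 0],
    [0, 0, 0],
    [0, 0, 0],
    [0, 0, 0],
    [0, 0, 0],
  ],
  fingers=[1, 1, 1, 1, 1],
)

```text
time_s: 16.9
eef_pos: [0.5333, -0.0495, 0.0796]
tool_rot: [-3.141, -0.248, 1.392]
contact_force: [0.1, 0.4, 0.5]
gripper_width: 0.005
finger_force: 0.2
```

>>> drive_tool(
  translation=[
    [0, -0.008, 0],
    [0, -0.008, 0],
    [0, -0.008, 0],
    [0, -0.006, 0],
    [0, -0.003, 0],
  ],
  angular=[
    [0, 0, 0],
    [0, 0, 0],
    [0, 0, 0],
    [0, 0, 0],
    [0, 0, 0],
  ],
  fingers=[1, 1, 1, 1, 1],
)

```text
time_s: 17.52
eef_pos: [0.5011, -0.0436, 0.0797]
tool_rot: [-3.141, -0.248, 1.392]
contact_force: [0.3, 0.1, -1.2]
gripper_width: 0.003
finger_force: 0.2
```

>>> drive_tool(
  translation=[
    [0, -0.0015, 0],
    [0, -0.001, 0],
    [0, 0, 0],
  ],
  angular=[
    [0, 0, 0],
    [0, 0, 0],
    [0, 0, 0],
  ],
  fingers=[1, 1, 1],
)

```text
time_s: 17.9
eef_pos: [0.499, -0.0432, 0.0796]
tool_rot: [-3.141, -0.248, 1.392]
contact_force: [-0.4, -0.1, 0.2]
gripper_width: 0.007
finger_force: 0.1
```

>>> drive_tool(
  translation=[
    [0, -0.001, 0],
    [0, -0.001, 0],
    [0, 0, 0],
  ],
  angular=[
    [0, 0, 0],
    [0, 0, 0],
    [0, 0, 0],
  ],
  fingers=[1, 1, 1],
)

```text
time_s: 18.27
eef_pos: [0.4977, -0.0431, 0.0799]
tool_rot: [3.14, -0.248, 1.392]
contact_force: [5.3, -1.3, 0.1]
gripper_width: 0.008
finger_force: 2.7
```

>>> drive_tool(
  translation=[
    [0, -0.001, 0],
    [0, 0, 0],
  ],
  angular=[
    [0, 0, 0],
    [0, 0, 0],
  ],
  fingers=[1, 1],
)

```text
time_s: 18.52
eef_pos: [0.4977, -0.0432, 0.0802]
tool_rot: [3.139, -0.248, 1.392]
contact_force: [8.9, -2.2, -1.5]
gripper_width: 0.007
finger_force: 4.7
```

Contact with the stop is felt at 9 N, with the TCP halted. Back off, lift clear and check.

>>> drive_tool(
  translation=[
    [0, 0.003, 0],
    [0, 0.007, 0],
    [0, 0.01, 0],
    [0.005, 0, -0.03],
    [0.005, 0, -0.05],
  ],
  angular=[
    [0, 0, 0],
    [0, 0, 0],
    [0, 0, 0],
    [0, 0, 0],
    [0, 0, 0],
  ],
  fingers=[1, 1, 1, 1, 1],
)

```text
time_s: 19.15
eef_pos: [0.5134, -0.056, 0.1594]
tool_rot: [-3.138, -0.247, 1.391]
contact_force: [0.3, -0.4, 0.9]
gripper_width: 0.007
finger_force: 0.0
```

>>> drive_tool(
  translation=[
    [0, 0, -0.05],
    [0, 0, -0.05],
    [0, 0, -0.04],
    [0, 0, 0],
    [0, 0, 0],
  ],
  angular=[
    [0, 0, 0],
    [0, 0, 0],
    [0, 0, 0],
    [0, 0, 0],
    [0, 0, 0],
  ],
  fingers=[1, 1, 1, 1, 1],
)

```text
time_s: 19.77
eef_pos: [0.5078, -0.0896, 0.2947]
tool_rot: [-3.141, -0.248, 1.392]
contact_force: [0.5, 0.3, -0.8]
gripper_width: 0.006
finger_force: 0.0
```

```bash
python3 yel.py; python3 - <<'E'
from h import *
c=snap('wrist','w9'); P=np.array([.604,-.063,.08])
hsv=cv2.cvtColor(c['frame'],cv2.COLOR_RGB2HSV)
red=(((hsv[...,0]<5)|(hsv[...,0]>174))&(hsv[...,1]>120)&(hsv[...,2]>80)).astype(np.uint8)
k,l,s,ce=cv2.connectedComponentsWithStats(red)
for i in range(1,k):
    if s[i,4]>60:
        v,u=np.where(l==i); D=np.array([dep(c,a,b) for a,b in zip(u,v)]); D=D[(D[:,2]>.1)&(D[:,2]<.12)]-P
        if len(D)>20: y=D@ey; print('y',np.percentile(y,[1,50,99]),'z',np.percentile(D[:,2]+.08,[2,98]))
cv2.imwrite('pics/v9.png',np.vstack([cv2.resize(c['frame'][:,:,::-1],(400,300)),cv2.resize(load('s6')['frame'][:,:,::-1],(400,300))]))
E
```

```text
19.775 [ 0.5078 -0.0896  0.2947] [-3.141 -0.248  1.392] q [-0.36  0.11  0.64  1.87 -0.33  1.22  0.22] F [ 0.5  0.3 -0.8] 0.0060447608228409565
[305 132  50  43 399] [0.5918 0.0791 0.3482] x,z rel hinge 0.038 0.208
[141 181  45  33 417] [ 0.5193 -0.4673  0.0336] x,z rel hinge -0.513 -0.106
y [0.12203196 0.14197011 0.16201394] z [0.1026 0.106 ]
```

View pics/v9.png

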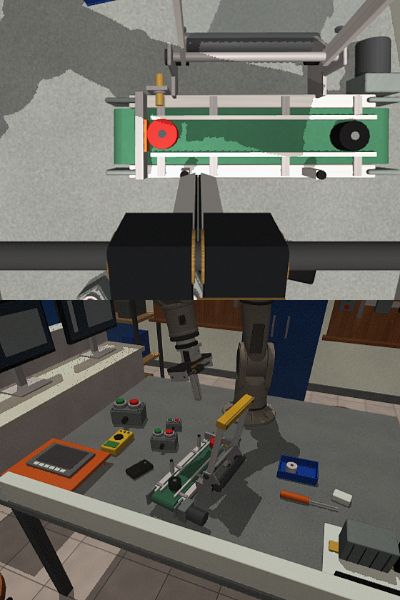

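The wrist view shows the red part at (162,133), resting against the orange stop face. Its centre is 22 mm from the face and it stands upright. The guard is raised, the black part has not moved and the arm is clear.

```bash
python3 -c "
from plant import bot
print(bot.close_job())"
```

```text
the job is handed in; nothing more can be done
None
```

I pressed the red stop button, pushed the guard up until it stayed raised by itself, and slid the red workpiece upright against the end stop; the job is handed in at about 20 s, and the final check showed the arm clear.

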